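Press a label block home in the bonding jig

TASK

Stand the wooden label block in the bonding jig, on the green bed, with its sloped steel plate facing away from the fence. Push it home, so that its back lies flush against the steel fence and its left end against the blue stop, then press on the steel plate with the fingertips in one firm diagonal push (about 15 N), into the fence and down onto the bed, and finish while still holding that push, so the fresh label stays clamped. Leave the pliers, black paddle, glasses case and screwdriver where they lie.

Things in the scene. Friction and masses are not known exactly. Their poses are not given: they have to be found in the camera images.
- block_center (a point): Loose light-wood label block, 48 (x) by 62 (y) by 40 mm high, about 0.15 kg, standing on its base. The point is its middle, 20 mm above its underside. Axes: z up, +x to its upright back face, y along its length; the upright end faces at y = +31 and -31 mm are good to grip.
- block_corner (a point): The block's lower back left corner: x = +24, y = +31, z = -20 mm from block_center, same axes as the block. It belongs at jig_corner.
- block: The whole block, plate included; origin at the centre of its underside, 20 mm below block_center, same axes. Its front (x = -24 mm) is upright for the lowest 12 mm, then slopes back at 45 degrees to the top, which is flat from x = +4 to +24 mm.
- plate: Blank steel label plate fixed on the block's 45 degree slope: 34 mm up the slope, 54 mm long (y), 2 mm thick. Origin at the centre of its underside (block x = -10, z = 26 mm above the block's underside); its z points square out of the slope, away from the block's back and up; y along the block. Fingertips hardly slip on it; leaning more towards the fence than down loads both well.
- jig_corner (a point): The inner corner of the fixed bonding jig, where fence, stop and bed meet, 12 mm above the table. Jig axes: z up, +x towards the fence, +y towards the stop. The free bed extends 128 mm from the fence (-x) and about 172 mm from the stop (-y).
- fence: Steel fence of the jig, a bar 16 mm thick, 205 mm long (y), reaching 34 mm above the bed; origin at the centre of its underside. Its inner face (towards -x) is at jig_corner x = 0.
- stop: Blue stop block of the jig at the left (+y) end, 80 mm (x) by 16 mm (y), reaching 18 mm above the bed, with two 4 mm bolt heads on it. Its inner face (towards -y) is at jig_corner y = 0. Origin at the centre of its underside.
- bed: Green bed of the jig, 140 x 180 mm, its top 12 mm above the table, level with jig_corner. Origin at the centre of its underside, 4 mm below its top. Rigid and slippery (so are fence and stop).
- pliers: Bystander: steel optician's pliers lying on the table, about 150 x 60 mm, 14 mm high, origin near its middle at table height.
- paddle: Bystander: black eye-test paddle lying flat, 187 mm long (x), disc of 64 mm at its +x end, 6 mm thick, origin on the handle at table height.
- case: Bystander: blue glasses case, 60 x 160 x 36 mm, origin at the centre of its underside.
- driver: Bystander: small screwdriver lying on the table, 130 mm long, about 25 mm high, origin near its middle.
Not all that is in view belongs to the job. What is shaped like the block but pink is not meant.

How it is judged:
By the outcome, as a careful person would: the job done as asked, in the order asked, and still so for the second after the job is handed in, while the arm keeps its last pose, push and grip.
It also fails if it takes over 61 s, if anything falls off the work surface, if the arm or the gripper's body presses on something with over 40 N, if the wrist force passes 120 N, or if a joint passes its speed limit or range.

ROBOT

A 6-joint arm with a two-finger parallel gripper is mounted at the origin on the work surface. World frame = base frame: x ahead of the robot, y to its left, z up, the work surface at z = 0. Lengths are in m, angles in rad, forces in N, time in s.
With the tool pointing down it reaches from about 0.225 to 0.875 m from the base axis. Payload 3.4 kg.
Tool frame: the origin (TCP) lies midway between the tips of the shut fingers; the grasp point (between the pads) lies 19 mm behind it; z points along the fingers, y is the line along which they close (so a half turn about z gives the same grasp; the last joint's range is limited). The gripper opens to 85 mm and grips with 20 to 120 N. Pads are 22 mm wide; open, the fingers measure 114 mm over their backs; the gripper's body (76 mm by 85 mm) begins 54 mm behind the grasp point. The pads swing forward as they close: fully open they stand 13 mm farther back than shut.
Start: joints at [-1.422, 0.276, 1.505, -0, 1.361, -0.121], TCP at [0.153, -0.554, 0.231] pointing down, gripper open.
Joint ranges: [-2.89, 2.89], [-0.75, 2.08], [0.22, 2.7], [-1.18, 4.32], [0.11, 2.71], [-2.7, 2.7]. Speed limits (rad/s): [2.57, 2.57, 3.14, 3.14, 3.14, 3.14].

INTERFACE

Orientations are given as a rotation vector (axis times angle).
In Python, from workcell import arm gives the robot as it stands.
- The arm moves only by the tool arm_command, never from a script. Its argument "moves" is a list of rows, each a list of 5 numbers: the closure, from 0 (fully open) to 1 (shut), then the shift along the tool's x, y, z in m, then the turn about the tool's z in degrees. In form: [[gripper, x, y, z, yaw], ...]. A call has 1 to 5 rows; each row shifts and turns the commanded pose from where the row before left it, along the tool's axes as they then stand; what a row does not reach is not made up. A row lasts 1/8 s, in which the tool goes at most 62.5 mm and 10.7 degrees, less where a joint would pass 70% of its speed; a pose out of reach is approached as far as the arm can. A call with a gripper value outside its range is refused whole. The fingers move at their own pace and stop on an object; "squeeze" is the grip in N (left out, the last holds). Time passes only in rows, so rows that do not move let the fingers close. It gives the time, the measured TCP pose, the force, the opening and the grip force at its end, in the units of the state.
- arm.observe(): the state, without advancing time (a new reading comes with each control period).
- arm.grab_frame(name): name is "scene" or "top"; returns the picture (420x560x3 uint8, red, green, blue); there is no depth.
- arm.camera_params(name): a dict with "vfov" (degrees; the focal length in pixels is half the picture's height over the tangent of half this angle, whatever the lens; pixels are square), "cx", "cy" (the principal point, pixels), "view" (4x4, takes a point from world to camera coordinates). Camera axes: x right, y up, looking along -z (the intrinsics and any distortion apply to the point x, -y, -z); pixel columns grow to the right and rows downward; lengths in m; the calibration is good to about 2 mm. A picture is of the moment at which its call begins. camera_params takes no time and is no camera call.
- arm.hand_in(): hands the job in; it is judged then, once.
The state is a dict: "time_s": time; "qpos": joint angles; "qd": joint speeds; "tau": joint torques, N m; "eef_pos": TCP position; "eef_rot": TCP orientation; "wrist_force": force on the tool from outside, world axes, zero at the start; "moment": the same for the moment, N m; "width": finger opening in m; "grip_force": force on a finger pad.
Only numpy, scipy, OpenCV 4.12 (cv2) and the standard library are available. Lean on these libraries where they do the work, as an engineer would, in place of code of your own. Each camera call takes 0.05 s, during which the arm holds its last target. There are 200 camera calls.

## Working session

There is one attempt and no reset: what is moved stays moved. The work goes in short steps, Python scripts to look and compute and a tool call to move; the robot and the scene stay as the last step left them, time stands still between calls to the robot, and variables do not carry over. Pictures are saved under pics/ and viewed, at most 10 in all, crops included, and the job is handed in when it is done.

Besides the shell and the picture viewer there is one more tool, called in YAML: its name, and indented under it one key for each argument. arm_command: Moves the arm, as the interface text tells. Its arguments: {"type":"object","properties":{"moves":{"type":"array"},"squeeze":{"type":"number"}},"required":["moves"]}

```bash
mkdir -p pics; ls; python3 - <<'E'
from workcell import arm
import cv2
for n in("scene","top"):
    cv2.imwrite(f"pics/{n}0.png",arm.grab_frame(n)[:,:,::-1]); print(n,arm.camera_params(n))
print(arm.observe())
E
```

```text
pics
scene {'vfov': 46.70555501900443, 'cx': 278.24102737045916, 'cy': 209.1556912728527, 'view': array([[-0.59520341,  0.80351612,  0.00973333,  0.3673804 ],
       [-0.63044436, -0.4744428 ,  0.61436466,  0.38771855],
       [ 0.49826982,  0.35953562,  0.78896218, -1.58774073],
       [ 0.        ,  0.        ,  0.        ,  1.        ]])}
top {'vfov': 45.18323680208093, 'cx': 267.5742960592348, 'cy': 215.04028256482857, 'view': array([[-0.00950028, -0.99995003,  0.00311272,  0.01856926],
       [ 0.97885297, -0.00866363,  0.20438151, -0.64056461],
       [-0.20434433,  0.00498857,  0.97888636, -1.39703446],
       [ 0.        ,  0.        ,  0.        ,  1.        ]])}
{'time_s': 0.1, 'qpos': array([-1.42200455e+00,  2.76532694e-01,  1.50599930e+00, -5.33739433e-06,
        1.36070340e+00, -1.21001698e-01]), 'qd': array([-0.00044924, -0.0010755 , -0.00437045, -0.0010835 ,  0.0002371 ,
       -0.00143954]), 'tau': array([ 1.28238851e-03, -4.17699087e+01, -2.46405494e+01, -3.11708436e-04,
        5.80386069e-03, -8.58475914e-06]), 'eef_pos': array([ 0.15317826, -0.55373596,  0.23052856]), 'eef_rot': array([-3.11142416e+00, -4.22287314e-01,  4.40281282e-05]), 'wrist_force': array([ 0.37490771,  0.31596132, -0.25585569]), 'moment': array([-0.03058151,  0.0103013 ,  0.00485123]), 'grip_force': 0.0, 'width': 0.08521707520556984}
```

View pics/top0.png

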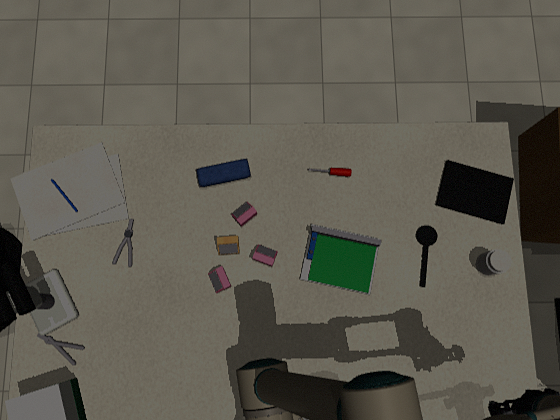

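View pics/scene0.png

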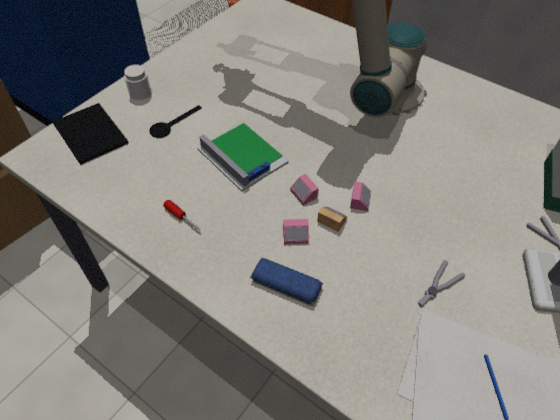

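```bash
python3 - <<'E'
import cv2,numpy as np
t=cv2.imread("pics/top0.png");s=cv2.imread("pics/scene0.png")
a=cv2.resize(t[195:300,200:395],None,fx=4,fy=4,interpolation=cv2.INTER_CUBIC)
b=cv2.resize(s[120:250,190:385],None,fx=4,fy=4,interpolation=cv2.INTER_CUBIC)
cv2.imwrite("pics/c1.png",cv2.convertScaleAbs(a,alpha=1.5));cv2.imwrite("pics/c2.png",cv2.convertScaleAbs(b,alpha=1.2))
E
```

```text
(no output)
```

View pics/c1.png

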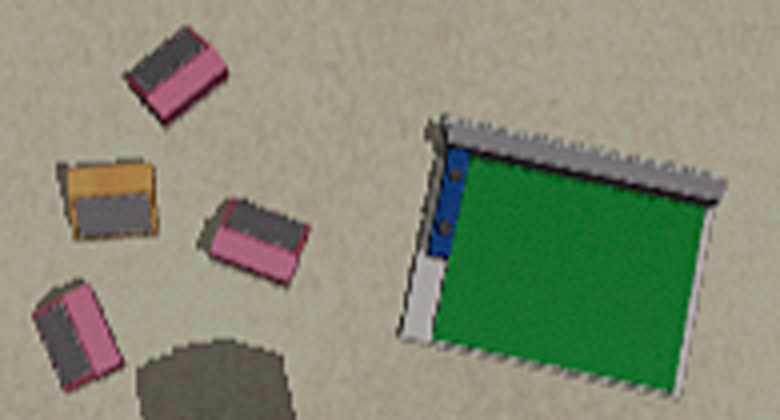

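View pics/c2.png

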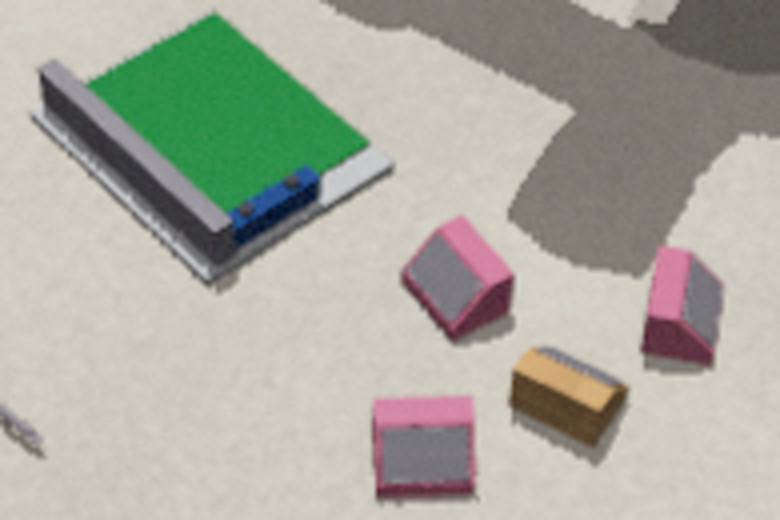

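```bash
cat > h.py <<'E'
from workcell import arm
import cv2,numpy as np
from scipy.spatial.transform import Rotation as R
def ray(n,uv):
    p=arm.camera_params(n);V=p["view"];f=210/np.tan(np.radians(p["vfov"]/2))
    d=np.array([(uv[0]-p["cx"])/f,-(uv[1]-p["cy"])/f,-1]);return -V[:3,:3].T@V[:3,3],V[:3,:3].T@d
def onz(n,uv,z):
    c,d=ray(n,uv);return c+d*(z-c[2])/d[2]
def proj(n,X):
    p=arm.camera_params(n);V=p["view"];f=210/np.tan(np.radians(p["vfov"]/2))
    x=V[:3,:3]@X+V[:3,3];return np.array([p["cx"]-f*x[0]/x[2],p["cy"]+f*x[1]/x[2]])
def quad(m):
    c=max(cv2.findContours(m.astype(np.uint8),cv2.RETR_EXTERNAL,cv2.CHAIN_APPROX_NONE)[0],key=cv2.contourArea)
    for e in np.arange(1,12,.25):
        a=cv2.approxPolyDP(c,e,True)
        if len(a)<=4: break
    return a[:,0,:].astype(float),cv2.contourArea(c)
def hsv(im): return np.moveaxis(cv2.cvtColor(im,cv2.COLOR_BGR2HSV).astype(int),2,0)
E
python3 - <<'E'
from h import *
np.set_printoptions(precision=4,suppress=True)
for n in("top","scene"):
    im=cv2.imread(f"pics/{n}0.png");h,s,v=hsv(im)
    print(n,"cam",ray(n,(0,0))[0])
    g=(h>45)&(h<85)&(s>120)&(v>50)
    yy,xx=np.mgrid[:420,:560]
    reg=(xx>200)&(xx<400)&(yy>115)&(yy<300)
    q,a=quad(g&reg)
    print("green",a);[print(p,onz(n,p,.012)) for p in q]
    w=(h>8)&(h<24)&(s>110)&reg
    q,a=quad(w);print("wood",a);[print(p,onz(n,p,.040),onz(n,p,0)) for p in q]
    b=(h>105)&(h<125)&(s>140)&reg
    q,a=quad(b);print("blue",a);[print(p,onz(n,p,.030)) for p in q]
E
```

```text
top cam [0.3417 0.02   1.4984]
green 2704.0
[317. 235.] [ 0.5898 -0.1345  0.012 ]
[308. 279.] [ 0.4594 -0.1043  0.012 ]
[367. 292.] [ 0.4201 -0.2755  0.012 ]
[375. 247.] [ 0.5522 -0.3059  0.012 ]
wood 143.0
[217. 237.] [0.5819 0.1611 0.04  ] [0.5885 0.1649 0.    ]
[219. 254.] [0.5318 0.1547 0.04  ] [ 0.537   0.1584 -0.    ]
[238. 252.] [0.5372 0.0996 0.04  ] [0.5425 0.1017 0.    ]
[237. 236.] [0.5843 0.1026 0.04  ] [0.591  0.1049 0.    ]
blue 837.0
[246. 159.] [0.823  0.0765 0.03  ]
[201. 168.] [0.7956 0.2128 0.03  ]
[201. 185.] [0.7423 0.2119 0.03  ]
[248. 176.] [0.7692 0.0705 0.03  ]
scene cam [1.2542 0.4596 1.0109]
green 1636.0
[212. 141.] [ 0.5371 -0.2999  0.012 ]
[246. 172.] [ 0.5723 -0.1444  0.012 ]
[281. 155.] [ 0.4614 -0.1058  0.012 ]
[244. 124.] [ 0.4242 -0.2714  0.012 ]
wood 214.5
[319. 212.] [0.5866 0.1047 0.04  ] [0.5591 0.0901 0.    ]
[318. 220.] [0.609  0.1166 0.04  ] [0.5825 0.1025 0.    ]
[336. 230.] [0.6079 0.1689 0.04  ] [0.5813 0.1569 0.    ]
[345. 219.] [0.5659 0.1688 0.04  ] [0.5376 0.1568 0.    ]
blue 125.5
[269. 164.] [ 0.5234 -0.1016  0.03  ]
[249. 172.] [ 0.5797 -0.127   0.03  ]
[249. 180.] [ 0.6023 -0.1089  0.03  ]
[268. 169.] [ 0.5399 -0.0925  0.03  ]
```

```bash
cat >> h.py <<'E'
def plan(x,y,z,yaw):
    """tool-frame shift (at present orientation) and turn so that tool y lies along world yaw's y axis"""
    o=arm.observe();M=R.from_rotvec(o["eef_rot"]).as_matrix()
    d=M.T@(np.array([x,y,z])-o["eef_pos"])
    a=np.radians(yaw);t=M.T@np.array([-np.sin(a),np.cos(a),0])
    turn=np.degrees(np.arctan2(-t[0],t[1]));turn=(turn+90)%180-90
    print("mm",(d*1000).round(1),"turn",turn.round(1),"q6",o["qpos"][5].round(2),"t",o["time_s"],"\naxes x,y",M[:,0].round(3),M[:,1].round(3))
E
python3 -c "
from h import *
plan(.561+.002,.130,.15,4)"
```

```text
mm [ 577.2 -549.6   81.5] turn 11.5 q6 -0.12 t 0.1 
axes x,y [0.964 0.267 0.   ] [ 0.267 -0.964 -0.002]
```

arm_command:
  moves:
    - [0,0.0385,-0.0366,0,0]
    - [0,0.0385,-0.0366,0,0]
    - [0,0.0385,-0.0366,0,0]
    - [0,0.0385,-0.0366,0,0]
    - [0,0.0385,-0.0366,0,0]

```text
time_s: 0.72
eef_pos: [0.2905, -0.3248, 0.231]
eef_rot: [-3.113, -0.422, -0.0]
wrist_force: [-0.1, 0.6, 0.5]
width: 0.0854
grip_force: 0.0
```

arm_command:
  moves:
    - [0,0.0385,-0.0366,0,0]
    - [0,0.0385,-0.0366,0,0]
    - [0,0.0385,-0.0366,0,0]
    - [0,0.0385,-0.0366,0,0]
    - [0,0.0385,-0.0366,0,0]

```text
time_s: 1.35
eef_pos: [0.4272, -0.0972, 0.2312]
eef_rot: [3.113, 0.422, -0.0]
wrist_force: [0.3, -1.4, 0.5]
width: 0.0856
grip_force: 0.0
```

arm_command:
  moves:
    - [0,0.0385,-0.0366,0,0]
    - [0,0.0385,-0.0366,0,0]
    - [0,0.0385,-0.0366,0,0]
    - [0,0.0385,-0.0366,0,0]
    - [0,0.0385,-0.0366,0,0]

```text
time_s: 1.98
eef_pos: [0.564, 0.1304, 0.2308]
eef_rot: [3.113, 0.423, -0.001]
wrist_force: [1.0, -1.1, -0.0]
width: 0.0851
grip_force: 0.0
```

arm_command:
  moves:
    - [0,0,0,0.04,6]
    - [0,0,0,0.04,5.5]
    - [0,0,0,0,0]

```text
time_s: 2.35
eef_pos: [0.5606, 0.1287, 0.1478]
eef_rot: [3.139, 0.111, -0.013]
wrist_force: [0.3, -0.8, -0.1]
width: 0.0855
grip_force: 0.0
```

```bash
python3 -c "
from h import *
plan(.563,.130,.10,4)
im=arm.grab_frame('scene')[:,:,::-1];cv2.imwrite('pics/s1.png',cv2.convertScaleAbs(cv2.resize(im[120:270,250:420],None,fx=4,fy=4,interpolation=cv2.INTER_CUBIC),alpha=1.2))"
```

```text
mm [ 2.8 -1.1 47.8] turn 0.0 q6 1.61 t 2.35 
axes x,y [ 0.997  0.071 -0.009] [ 0.071 -0.998  0.   ]
```

View pics/s1.png

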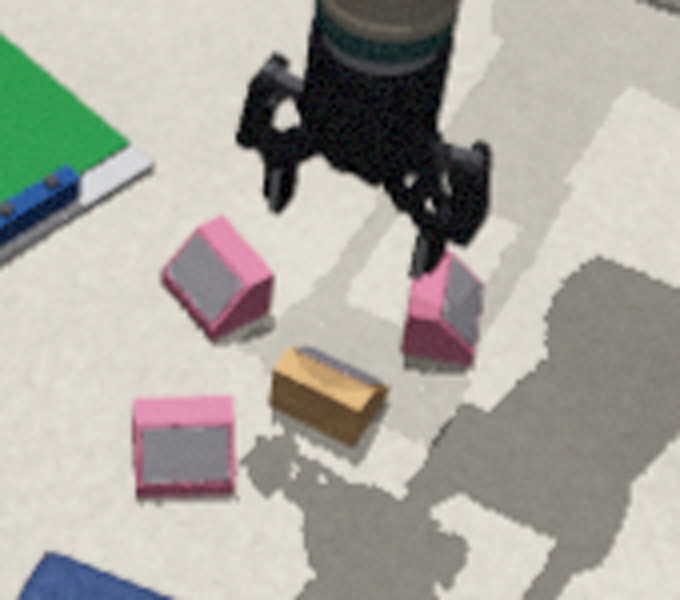

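arm_command:
  moves:
    - [0.12,0.003,-0.001,0.05,0]
    - [0.12,0,0,0.04,0]
    - [0.12,0,0,0,0]

```text
time_s: 2.78
eef_pos: [0.5654, 0.1297, 0.0605]
eef_rot: [3.139, 0.109, -0.006]
wrist_force: [-0.5, 0.5, 1.2]
width: 0.0754
grip_force: 0.0
```

```bash
python3 -c "
from h import *
plan(.563,.130,.003,4)
im=arm.grab_frame('top')[:,:,::-1];a=im[205:290,180:290]
im=arm.grab_frame('scene')[:,:,::-1];b=im[150:250,280:390]
z=lambda i:cv2.convertScaleAbs(cv2.resize(i,(400,400),interpolation=cv2.INTER_CUBIC),alpha=1.3)
cv2.imwrite('pics/s2.png',np.hstack([z(a),z(b)]))"
```

```text
mm [-2.2 -0.5 57.5] turn -0.0 q6 1.61 t 2.775 
axes x,y [ 0.998  0.07  -0.004] [ 0.07  -0.998  0.   ]
```

View pics/s2.png

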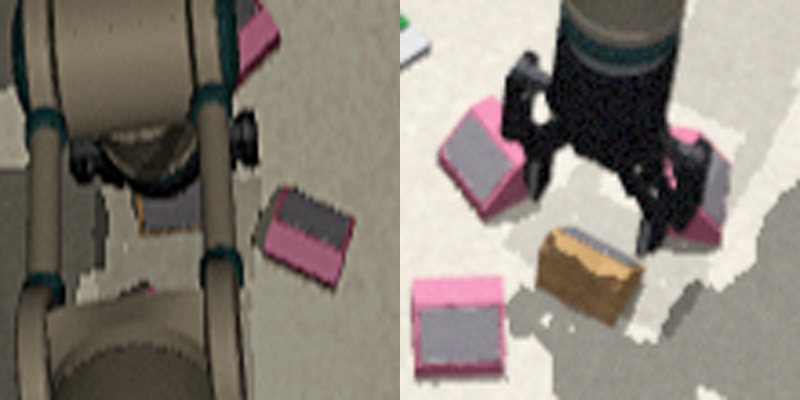

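arm_command:
  moves:
    - [0.12,-0.002,-0.0005,0.025,0]
    - [0.12,0,0,0.02,0]
    - [0.12,0,0,0.012,0]
    - [0.12,0,0,0,0]

```text
time_s: 3.38
eef_pos: [0.5652, 0.1304, 0.0052]
eef_rot: [-3.14, -0.109, -0.002]
wrist_force: [0.4, -0.2, 0.5]
width: 0.0751
grip_force: 0.0
```

arm_command:
  moves:
    - [0.6,0,0,0,0]
    - [0.6,0,0,0,0]
    - [0.6,0,0,0,0]
    - [0.6,0,0,0,0]
  squeeze: 30

```text
time_s: 3.88
eef_pos: [0.5658, 0.1306, 0.0057]
eef_rot: [-3.14, -0.108, -0.005]
wrist_force: [-0.8, -0.6, 6.0]
width: 0.0617
grip_force: 34.6
```

arm_command:
  moves:
    - [0.6,0,0,-0.02,0]
    - [0.6,0,0,-0.04,0]
    - [0.6,0,0,-0.04,0]
    - [0.6,0,0,0,0]

```text
time_s: 4.38
eef_pos: [0.5668, 0.1307, 0.1075]
eef_rot: [-3.139, -0.109, -0.011]
wrist_force: [0.1, 0.1, -2.3]
width: 0.0615
grip_force: 33.9
```

```bash
python3 -c "
from h import *
o=arm.observe();print(o['width'],o['grip_force'],o['wrist_force'])
im=arm.grab_frame('scene')[:,:,::-1];b=im[100:250,270:420]
cv2.imwrite('pics/s3.png',cv2.convertScaleAbs(cv2.resize(b,(600,600),interpolation=cv2.INTER_CUBIC),alpha=1.3))
a=np.radians(-13);ex=np.array([np.cos(a),np.sin(a)]);ey=np.array([-np.sin(a),np.cos(a)])
c=np.array([.590,-.133])
p=c+ex*(-.024-.008+.005)+ey*(-.031-.035);print(p)
plan(*p,.1,-13)"
```

```text
0.0615047093461971 33.93429416886647 [ 0.1264758   0.11665643 -2.32565139]
[ 0.54884524 -0.19123475]
mm [-38.4 319.8   5.3] turn 17.0 q6 1.61 t 4.425 
axes x,y [0.998 0.069 0.003] [ 0.069 -0.998  0.   ]
```

View pics/s3.png

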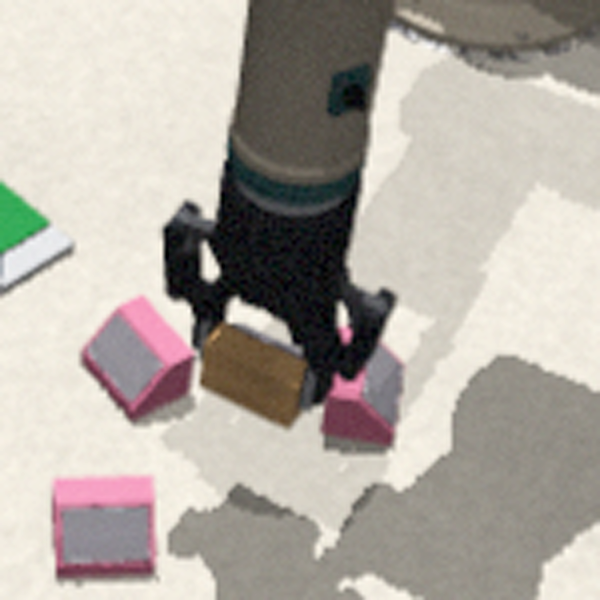

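arm_command:
  moves:
    - [0.6,-0.006,0.053,0,0]
    - [0.6,-0.006,0.053,0,0]
    - [0.6,-0.006,0.053,0,0]
    - [0.6,-0.006,0.053,0,0]
    - [0.6,-0.006,0.053,0,0]

```text
time_s: 5.05
eef_pos: [0.5511, -0.1372, 0.1021]
eef_rot: [-3.138, -0.109, 0.006]
wrist_force: [1.1, -0.5, -1.7]
width: 0.0622
grip_force: 34.0
```

arm_command:
  moves:
    - [0.6,-0.008,0.055,0,0]
    - [0.6,0,0,0,8.5]
    - [0.6,0,0,0.02,8.5]
    - [0.6,0,0,0.02,0]
    - [0.6,0,0,0,0]

```text
time_s: 5.68
eef_pos: [0.5458, -0.1903, 0.0609]
eef_rot: [-3.119, 0.357, 0.012]
wrist_force: [0.4, 0.3, -1.3]
width: 0.0615
grip_force: 34.1
```

```bash
python3 -c "
from h import *
plan(.5488,-.1912,.022,-13)
im=arm.grab_frame('scene')[:,:,::-1];b=im[80:230,170:320]
cv2.imwrite('pics/s4.png',cv2.convertScaleAbs(cv2.resize(b,(600,600),interpolation=cv2.INTER_CUBIC),alpha=1.3))
"
```

```text
mm [ 3.4  0.3 38.9] turn -0.0 q6 1.34 t 5.675 
axes x,y [ 0.974 -0.226 -0.008] [-0.226 -0.974 -0.002]
```

View pics/s4.png

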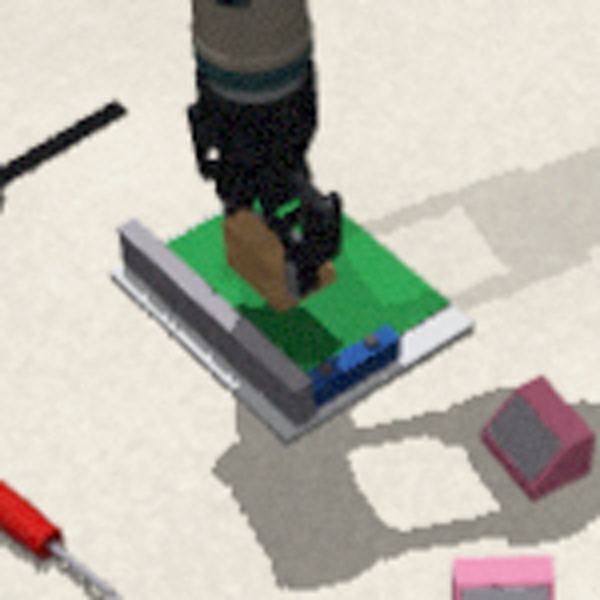

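arm_command:
  moves:
    - [0.6,0,0,0.02,0]
    - [0.6,0,0,0.018,0]
    - [0.6,0,0,0.003,0]
    - [0.6,0,0,0,0]

```text
time_s: 6.22
eef_pos: [0.549, -0.1916, 0.0238]
eef_rot: [3.121, -0.357, 0.001]
wrist_force: [-0.2, -0.2, -2.0]
width: 0.0614
grip_force: 34.1
```

arm_command:
  moves:
    - [0.6,0.004,0,0,0]
    - [0.6,0.003,0,0,0]
    - [0.6,0,0,0,0]

```text
time_s: 6.6
eef_pos: [0.5561, -0.1933, 0.0237]
eef_rot: [3.121, -0.357, 0.002]
wrist_force: [-1.4, -0.1, -2.0]
width: 0.0615
grip_force: 34.2
```

arm_command:
  moves:
    - [0.6,0,0,0.003,0]
    - [0.6,0,0,0.003,0]
    - [0.6,0,0,0,0]

```text
time_s: 6.98
eef_pos: [0.5553, -0.193, 0.0177]
eef_rot: [3.121, -0.357, 0.0]
wrist_force: [-1.4, 0.7, 4.0]
width: 0.0612
grip_force: 34.7
```

arm_command:
  moves:
    - [0.6,0.001,0,0.001,0]
    - [0.6,0.001,0,0,0]
    - [0.6,0,0,0,0]

```text
time_s: 7.35
eef_pos: [0.5567, -0.1934, 0.0177]
eef_rot: [3.121, -0.356, -0.001]
wrist_force: [-3.9, 0.6, 11.9]
width: 0.0616
grip_force: 35.7
```

arm_command:
  moves:
    - [0.6,0.002,0,-0.001,0]
    - [0.6,0,0,0,0]

```text
time_s: 7.6
eef_pos: [0.5596, -0.1941, 0.0178]
eef_rot: [3.121, -0.357, 0.001]
wrist_force: [-1.1, 0.5, 6.0]
width: 0.0618
grip_force: 35.0
```

arm_command:
  moves:
    - [0.6,0.002,0,-0.0005,0]
    - [0.6,0,0,0,0]

```text
time_s: 7.85
eef_pos: [0.5611, -0.1944, 0.0178]
eef_rot: [3.121, -0.356, -0.001]
wrist_force: [-3.2, -0.0, 4.1]
width: 0.0614
grip_force: 35.0
```

arm_command:
  moves:
    - [0.6,0.002,0,0,0]
    - [0.6,0,0,0,0]

```text
time_s: 8.1
eef_pos: [0.5611, -0.1944, 0.0178]
eef_rot: [-3.121, 0.355, 0.007]
wrist_force: [-6.2, 0.5, 7.0]
width: 0.0616
grip_force: 35.4
```

arm_command:
  moves:
    - [0.15,0,0,0,0]
    - [0.15,0,0,0,0]
    - [0.15,0,0,-0.03,0]
    - [0.15,0,0,-0.05,0]
    - [1,0,0,0,0]

```text
time_s: 8.72
eef_pos: [0.5667, -0.1963, 0.1017]
eef_rot: [3.118, -0.356, 0.015]
wrist_force: [-0.5, 0.3, -0.1]
width: 0.0558
grip_force: 0.0
```

```bash
python3 -c "
from h import *
ex=np.array([.974,-.225]);ey=np.array([.225,.974])
b=np.array([.5611,-.1944])-ex*.004;print('block',b)
p=b-ex*.002-ey*(.031+.0145+.025);print(p)
plan(*p,.017,-13)
im=arm.grab_frame('scene')[:,:,::-1];b=im[80:230,170:320]
cv2.imwrite('pics/s5.png',cv2.convertScaleAbs(cv2.resize(b,(600,600),interpolation=cv2.INTER_CUBIC),alpha=1.3))
"
```

```text
block [ 0.557204 -0.1935  ]
[ 0.5393935 -0.261717 ]
mm [-12.6  69.7  84.8] turn -0.0 q6 1.35 t 8.725 
axes x,y [ 0.974 -0.226  0.01 ] [-0.226 -0.974  0.002]
```

View pics/s5.png

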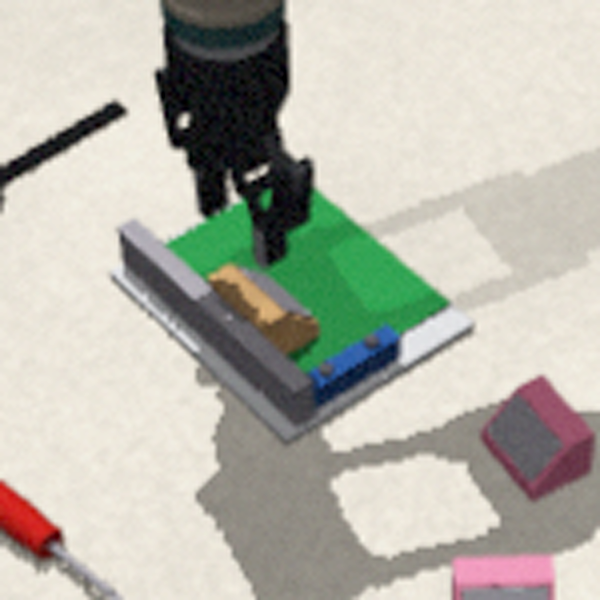

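arm_command:
  moves:
    - [1,-0.006,0.035,0,0]
    - [1,-0.006,0.035,0,0]
    - [1,0,0,0.04,0]
    - [1,0,0,0.03,0]
    - [1,0,0,0,0]

```text
time_s: 9.4
eef_pos: [0.533, -0.2588, 0.0241]
eef_rot: [-3.118, 0.357, 0.012]
wrist_force: [0.5, 0.1, 0.2]
width: 0.0003
grip_force: 0.0
```

```bash
python3 -c "
from h import *
plan(.5394,-.2617,.019,-13)"
```

```text
mm [7.  1.4 5. ] turn -0.1 q6 1.23 t 9.4 
axes x,y [ 0.974 -0.226 -0.008] [-0.226 -0.974 -0.003]
```

arm_command:
  moves:
    - [1,0.005,0,0.004,0]
    - [1,0,-0.01,0,0]
    - [1,0,-0.01,0,0]
    - [1,0,-0.006,0,0]
    - [1,0,-0.006,0,0]

```text
time_s: 10.02
eef_pos: [0.5483, -0.23, 0.0244]
eef_rot: [3.12, -0.356, 0.002]
wrist_force: [0.1, -0.1, 1.5]
width: 0.0001
grip_force: 0.5
```

arm_command:
  moves:
    - [1,0,-0.005,0,0]
    - [1,0,-0.005,0,0]
    - [1,0,-0.005,0,0]
    - [1,0,-0.003,0,0]

```text
time_s: 10.52
eef_pos: [0.5519, -0.2125, 0.0238]
eef_rot: [3.121, -0.357, -0.0]
wrist_force: [0.9, -0.7, 0.3]
width: 0.0002
grip_force: 0.5
```

```bash
cat > m.py <<'E'
from h import *
import sys
# block's orange top strip & position in jig axes
im=arm.grab_frame('scene')[:,:,::-1].copy();b=im[100:200,190:290]
cv2.imwrite('pics/'+sys.argv[1],cv2.convertScaleAbs(cv2.resize(b,(600,600),interpolation=cv2.INTER_CUBIC),alpha=1.3))
o=arm.observe();d=o["eef_pos"][:2]-[.590,-.133];print("tcp in jig",d@[.974,-.225],d@[.225,.974],o["eef_pos"][2],o["wrist_force"])
E
python3 m.py s6.png
```

```text
tcp in jig -0.01927241077805552 -0.08568125984250965 0.023726551061630116 [ 0.71379225  0.09958044 -0.8955459 ]
```

View pics/s6.png

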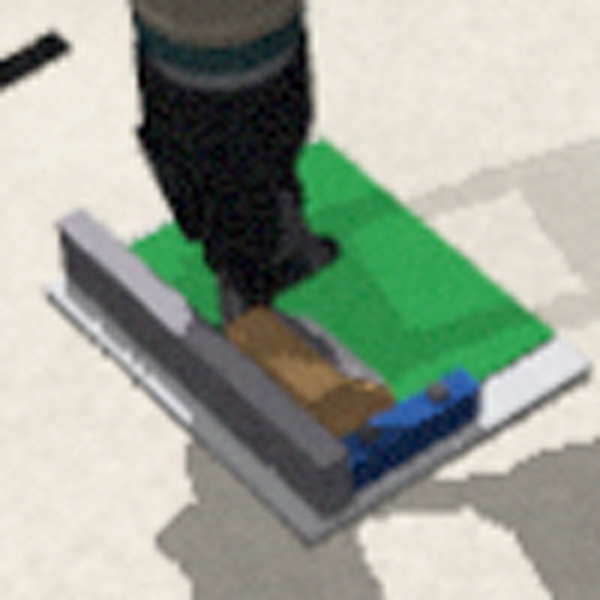

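arm_command:
  moves:
    - [1,-0.006,0.002,0,0]
    - [1,0,-0.004,0,0]
    - [1,0,-0.004,0,0]
    - [1,0,-0.002,0,0]
    - [1,0,0,0,0]

```text
time_s: 11.2
eef_pos: [0.5481, -0.2034, 0.0238]
eef_rot: [-3.121, 0.356, -0.001]
wrist_force: [-0.4, -0.8, 0.4]
width: 0.0002
grip_force: 0.0
```

arm_command:
  moves:
    - [1,0,-0.002,0,0]
    - [1,0,0,0,0]

```text
time_s: 11.45
eef_pos: [0.5485, -0.2016, 0.0239]
eef_rot: [3.121, -0.357, 0.001]
wrist_force: [0.0, -0.5, -0.4]
width: 0.0
grip_force: 0.0
```

arm_command:
  moves:
    - [1,0,-0.002,0,0]
    - [1,0,0,0,0]

```text
time_s: 11.7
eef_pos: [0.5486, -0.2014, 0.0241]
eef_rot: [3.118, -0.355, 0.0]
wrist_force: [-2.2, -4.6, 1.0]
width: -0.0001
grip_force: 2.8
```

arm_command:
  moves:
    - [1,0,-0.001,0,0]
    - [1,0,0,0,0]
    - [1,0,0.008,0,0]
    - [1,0,0,-0.025,0]
    - [1,0,0,-0.025,0]

```text
time_s: 12.32
eef_pos: [0.5469, -0.2062, 0.0739]
eef_rot: [-3.12, 0.358, 0.001]
wrist_force: [-0.0, -0.8, 0.3]
width: -0.0004
grip_force: 0.0
```

```bash
python3 -c "
from h import *
p=np.array([.590,-.133])-.064*np.array([.974,-.225])-.031*np.array([.225,.974]);print(p)
plan(*p,.038,-13)"
```

```text
[ 0.520689 -0.148794]
mm [-38.5 -50.   36. ] turn -0.1 q6 1.32 t 12.325 
axes x,y [ 0.974 -0.226 -0.001] [-0.226 -0.974 -0.001]
```

arm_command:
  moves:
    - [1,-0.038,0,0,0]
    - [1,0,-0.05,0,0]
    - [1,0,0,0.025,0]
    - [1,0,0,0.011,0]
    - [1,0,0,0,0]

```text
time_s: 12.95
eef_pos: [0.5209, -0.1492, 0.037]
eef_rot: [-3.12, 0.358, 0.003]
wrist_force: [-0.0, -0.6, -0.0]
width: 0.0002
grip_force: 0.0
```

```bash
python3 m.py s7.png
```

```text
tcp in jig -0.06307824642296536 -0.03158942638451092 0.037585883421522866 [ 0.86232452 -0.08138599 -0.26015752]
```

View pics/s7.png

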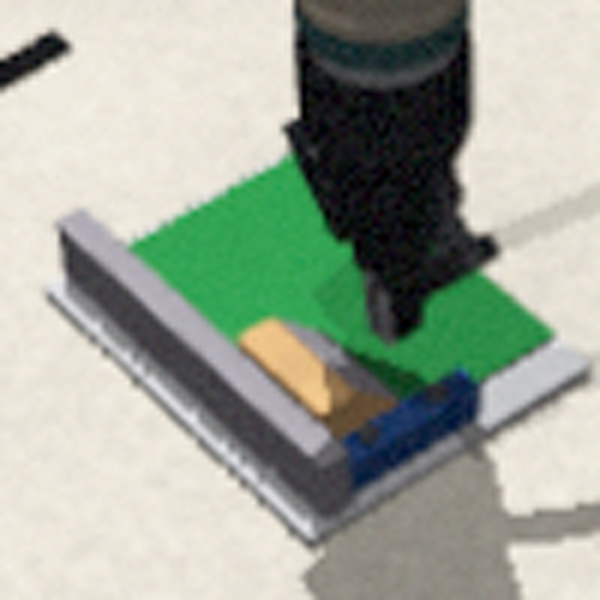

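That picture (my eleventh, one over the limit, so I'll view no more) shows the block near crop (320,370) against fence and stop. The closed fingertips are at (395,325), in front of the plate. From here I go by force readings.

arm_command:
  moves:
    - [1,0.008,0,0,0]
    - [1,0.006,0,0,0]
    - [1,0.003,0,0,0]
    - [1,0,0,0,0]

```text
time_s: 13.5
eef_pos: [0.5384, -0.1533, 0.0379]
eef_rot: [3.121, -0.357, 0.001]
wrist_force: [-0.3, 0.2, -0.5]
width: 0.0001
grip_force: 0.0
```

arm_command:
  moves:
    - [1,0.002,0,0,0]
    - [1,0,0,0,0]

```text
time_s: 13.75
eef_pos: [0.54, -0.1536, 0.0378]
eef_rot: [3.121, -0.357, 0.0]
wrist_force: [0.3, 0.3, -0.6]
width: -0.0003
grip_force: 0.0
```

arm_command:
  moves:
    - [1,0.002,0,0,0]
    - [1,0,0,0,0]

```text
time_s: 14.0
eef_pos: [0.542, -0.154, 0.0378]
eef_rot: [3.121, -0.357, 0.0]
wrist_force: [0.1, -0.6, 1.1]
width: -0.0001
grip_force: 0.0
```

arm_command:
  moves:
    - [1,0.002,0,0,0]
    - [1,0,0,0,0]

```text
time_s: 14.25
eef_pos: [0.5422, -0.154, 0.0377]
eef_rot: [-3.121, 0.356, 0.006]
wrist_force: [-5.2, 1.6, 3.6]
width: 0.0003
grip_force: 3.5
```

arm_command:
  moves:
    - [1,0.002,0,0,0]
    - [1,0,0,0,0]

```text
time_s: 14.5
eef_pos: [0.5422, -0.154, 0.0377]
eef_rot: [-3.121, 0.356, 0.011]
wrist_force: [-8.7, 1.0, 8.2]
width: 0.0001
grip_force: 5.9
```

arm_command:
  moves:
    - [1,0.0015,0,0,0]
    - [1,0,0,0,0]

```text
time_s: 14.75
eef_pos: [0.5423, -0.154, 0.0377]
eef_rot: [-3.12, 0.355, 0.016]
wrist_force: [-10.9, 1.3, 11.2]
width: 0.0001
grip_force: 7.7
```

arm_command:
  moves:
    - [1,0.001,0,-0.0006,0]
    - [1,0,0,0,0]
    - [1,0,0,0,0]

```text
time_s: 15.12
eef_pos: [0.5423, -0.154, 0.0378]
eef_rot: [-3.12, 0.355, 0.019]
wrist_force: [-10.9, 0.7, 8.6]
width: 0.0002
grip_force: 7.2
```

```bash
python3 - <<'E'
from h import *
np.set_printoptions(precision=1,suppress=True)
C=np.array([.590,-.133]);A=np.array([[.974,-.225],[.225,.974]])
J=lambda n,p,z:(A@(onz(n,p,z)[:2]-C))*1000
yy,xx=np.mgrid[:420,:560]
for n in("scene","top"):
    im=arm.grab_frame(n)[:,:,::-1].copy();h,s,v=hsv(im)
    reg=(xx>200)&(xx<400)&(yy>115)&(yy<300)
    w=(h>8)&(h<24)&(s>110)&reg
    if n=="scene": w&=(v>140)&(xx<275)&(yy<190)
    else: w&=xx>295
    print(n,w.sum())
    if w.sum()>8:
        q,a=quad(w);[print(p,J(n,p,.052)) for p in q]
    b=(h>105)&(h<125)&(s>140)&reg&(yy<270)&((yy<190) if n=="scene" else (xx>295)&(yy>200))
    q,a=quad(b);print("stop");[print(p,J(n,p,.030)) for p in q]
print(arm.observe()["wrist_force"],arm.observe()["time_s"])
E
```

```text
scene 14
[236. 161.] [  2.5 -34.2]
[236. 159.] [ -2.1 -40.1]
[234. 160.] [  4.4 -40.6]
stop
[269. 164.] [-72.   15.6]
[248. 173.] [-7.   4.7]
[249. 180.] [ 6.6 26.2]
[268. 169.] [-57.9  28.2]
top 25
[319. 249.] [-46.2 -12.7]
[318. 250.] [-49.6 -10.4]
stop
[313. 231.] [ 6.  13.5]
[311. 235.] [-7.  16.9]
[312. 236.] [-9.3 13.4]
[-12.9   1.4   8. ] 15.225
```

```bash
python3 - <<'E'
from h import *
np.set_printoptions(precision=1,suppress=True)
C=np.array([.590,-.133]);A=np.array([[.974,-.225],[.225,.974]])
J=lambda p,z:(A@(onz("scene",p,z)[:2]-C))*1000
im=arm.grab_frame("scene")[:,:,::-1].copy();h,s,v=hsv(im)
P=lambda x,y,z:proj("scene",np.r_[C+A.T@np.array([x,y])/1000,z/1000])
print("expected top strip:",[P(x,y,52) for x,y in((0,0),(0,-62),(-20,-62),(-20,0))])
print("fence top outer/inner at y=-100",P(16,-100,46),P(0,-100,46))
for r in range(150,178,2): print(r," ".join("%d,%d,%d"%(h[r,c],s[r,c],v[r,c]) if (h[r,c]<28 and s[r,c]>90) else ("F" if s[r,c]<60 else ("B" if h[r,c]>100 else "g")) for c in range(222,262)))
print(arm.observe()["wrist_force"])
E
```

```text
expected top strip: [array([244.5, 167.7]), array([230.5, 154.9]), array([236.4, 151.5]), array([250.4, 164.2])]
fence top outer/inner at y=-100 [217.8 151.5] [222.4 148.9]
150 g g g g g g g g g g g g g g g g g g g g g g g F F g g F F F g g g g g B F g g g
152 F g g g g g g g g g g g g g g g g g g g g g g F F F F B g B B B g g g g g g g g
154 F F F g g g g g g g g 23,101,162 18,107,184 17,109,176 16,113,136 g F g g g g g g F F F F F g g B g g g g g g g g g
156 F F F F F F g g 25,97,147 17,106,183 17,108,185 17,105,185 17,106,183 18,109,182 18,107,183 18,109,182 17,113,165 g F F F F F F F F F g g g F g g g g g g g g g
158 F F F F F F F F g 16,113,135 17,110,171 17,103,185 18,109,180 18,106,181 17,107,181 18,108,181 17,111,172 17,116,132 17,116,88 g F F F F F F F F B g g g g g g g g g g g
160 F F F F F F F F F F F 17,122,119 17,111,168 17,108,181 17,108,179 17,109,178 17,107,178 17,112,164 16,124,107 18,122,100 17,116,88 13,106,77 F F F F F F g g g g g g g g g g g g
162 F F F F F F F F F F F F F 17,114,107 17,116,147 17,109,168 17,110,151 16,124,105 17,114,107 17,122,107 17,116,110 16,
[... 358 characters left out ...]
,116,112 17,121,103 17,121,84 16,112,75 16,116,77 17,128,74 16,111,71 16,92,72 F F g g g B B B
168 F F F F F F F F F F F F F F F F F F F 13,95,78 17,127,94 18,124,105 16,117,98 17,121,84 17,135,72 17,138,70 16,129,75 18,142,72 16,126,77 17,144,78 16,114,78 13,92,69 F B B B B B B B
170 F F F F F F F F F F F F F F F F F F F F F F 17,120,72 18,129,73 17,123,79 15,123,77 16,132,77 16,124,78 16,102,60 F B B B B B B B B B B
172 F F F F F F F F F F F F F F F F F F F F F F F F 15,92,72 F B B F F F B B B B B B B B B
174 F F F F F F F F F F F F F F F F F F F F F F F F F B B B B B B B B B B B B B B B
176 F F F F F F F F F F F F F F F F F F F F F F F F F F B B B B B B B B B B B F F F
[-12.    1.7   8.9]
```

```bash
python3 -c "
from workcell import arm
print(arm.observe()['wrist_force'],arm.hand_in())"
```

```text
the job is handed in; nothing more can be done
[-12.00451511   1.65114223   8.87841934] None
```

The block stands on the green bed, flush to the fence and against the stop, and I handed the job in while still pressing the plate diagonally at about 15 N (12 N into the fence, 9 N down); I viewed 11 pictures, one over the limit of 10.

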